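Nip up the gland nut with the adjustable wrench

TASK

The adjustable wrench lies loosely around the brass hex nut on the oxygen manifold. Roll its worm until the jaw is closed snugly on the nut, and only then use the wrench to tighten the nut an eighth of a turn (45 degrees) clockwise as seen from above, never pushing on the jaw or the nut with the fingers. Leave the wrench lying flat on the nut with its jaw still snug, and do not knock the spare plug and cap on the deck about.

Things in the scene. Friction and masses are not known exactly. Their poses are not given: they have to be found in the camera images.
- manifold: Fixed grey manifold on rubber mounts: its deck, with nut and wrench, yields 6 mm down (about 4 N, then 1.5 N/mm). Origin on the table under the nut's axis, z up. Flat deck, top 30 mm above the table, x -115 to +95, y -110 to +110 mm in this frame; a block with gauges, 42 mm above the deck, from x 48 mm. A spare plug (at +y) and cap (at -y) stand 88 mm beside the nut.
- nut_centre (a point): Centre of the top of the brass hex nut: 32 mm across flats, 37 across corners, 24 mm high, standing on the deck on an upright axis, top 54 mm above the table; a steel stem 18 mm wide stands 12 mm above it.
- nut (a joint): Angle of the nut, rad: 0 at the start, growing clockwise seen from above (tightening). Stiff (about 0.15 N m), stays where it is left, no stop near the wanted angle of 0.785 (45 degrees).
- wrench: Loose steel adjustable wrench, 196 mm long, 0.5 to 0.9 kg, lying flat on the deck around the nut. Origin: on its underside, mid-mouth when closed on the nut; x points from the handle to the open mouth, z up. Head 20 mm thick, x -64 to +22 mm; fixed jaw face at y -16 mm; movable jaw on the +y side, its outer side at y = 54 mm minus the jaw value; throat wall at x -22 mm.
- worm_top (a point): Top of the worm, a knurled dark roller (22 mm diameter, 24 mm long, axis along the wrench's y) in the head: at x -42, y 7, z 28.5 mm of the wrench, 8.5 mm proud. Rolled by a fingertip pressed on it and drawn along x: towards the nut closes, away opens. A stroke rolls only about a fingertip's width; several are needed. Pressed, the whole deck yields; press it 3 to 4 mm down.
- jaw (a joint): How far the movable jaw has closed, m: mouth opening = 48 mm minus this. Starts at 0.006 to 0.010 (too loose: slips round the nut); 0.016 when closed square on the nut. 1.5 mm per rad of worm, 0.14 mm per mm drawn; rolling takes about 2 N along x, and the finger slips once the jaw is snug. Friction (14 N) holds the jaw where it is.
- handle_mid (a point): Mid-thickness of the handle, at x -135, y 0, z 10 mm of the wrench. Handle: bar 24 mm wide, x -62 to -160 mm, rounded end (28 mm wide) to x -174 mm, 2.5 to 17.5 mm above the deck; its outer part overhangs the deck. It points roughly to the robot; tightening swings it to the wrench's +y side (robot's left). Push or grip it here.
- spare_plug: Brass spare plug on the deck, 28 mm wide, 34 mm high; a bystander, leave alone. Origin: centre of its underside.
- spare_cap: Steel spare cap on the deck, 26 mm wide, 22 mm high; a bystander, leave alone. Origin: centre of its underside.
There are look-alikes about, which are no part of the job. Leave any orange look-alike of the wrench alone.

How it is judged:
On the way, in this order (a step that is already met when the one before it is completed fails the run):
1. the jaw is closed snugly on the nut (less than 1.8 mm of play) while the nut is still near its starting angle (within 10 degrees) (value of joint jaw above 0.0142 m and value of joint nut between -0.17 and 0.17 rad and horizontal distance between wrench and nut_centre below 0.008 m and z of wrench in the frame of manifold below 0.036 m and angle between wrench's own z axis and vertical below 0.12 rad), for 0.2 s.
2. the nut has been turned clockwise by 45 degrees (within 12) (value of joint jaw above 0.0142 m and value of joint nut between 0.575 and 0.995 rad and horizontal distance between wrench and nut_centre below 0.008 m and z of wrench in the frame of manifold below 0.036 m and angle between wrench's own z axis and vertical below 0.12 rad), for 0.2 s.
At the end, for the whole second after the job is handed in: The nut stands 45 degrees (plus or minus 12) clockwise of its start, the wrench lies flat and at rest on the deck around the nut (mouth's middle within 8 mm of the nut's axis, not lifted more than 6 mm, tilted under 7 degrees) with its jaw still closed on it (less than 1.8 mm of play) (all of step 2 and linear speed of wrench below 0.02 m/s and velocity of joint nut below 0.05 rad/s); the robot touches nothing.
It fails at once if the fingers press on the nut itself (contact force between the fingers and nut_c0 above 2 N or contact force between the fingers and nut_c1 above 2 N or contact force between the fingers and nut_c2 above 2 N).
It fails at once if the spare plug or the spare cap is pushed more than 25 mm (distance of any of spare_plug, spare_cap from where it was at the start of the episode above 0.025 m).
It fails at once if the fingers push on the movable jaw itself instead of the worm (contact force between the fingers and jaw_c0 above 4 N).
It also fails if it takes over 61 s, if anything falls off the work surface, if the arm or the gripper's body presses on something with over 40 N, if the wrist force passes 120 N, or if a joint passes its speed limit or range.

ROBOT

A 6-joint arm with a two-finger parallel gripper is mounted at the origin on the work surface. World frame = base frame: x ahead of the robot, y to its left, z up, the work surface at z = 0. Lengths are in m, angles in rad, forces in N, time in s.
With the tool pointing down it reaches from about 0.375 to 0.9 m from the base axis. Payload 3.1 kg.
Tool frame: the origin (TCP) lies midway between the tips of the shut fingers; the grasp point (between the pads) lies 19 mm behind it; z points along the fingers, y is the line along which they close (so a half turn about z gives the same grasp; the last joint's range is limited). The gripper opens to 85 mm and grips with 20 to 120 N. Pads are 22 mm wide; open, the fingers measure 114 mm over their backs; the gripper's body (76 mm by 85 mm) begins 54 mm behind the grasp point. The pads swing forward as they close: fully open they stand 13 mm farther back than shut.
Start: joints at [-1.47, 0.527, 1.433, -0, 1.181, -0.178], TCP at [0.173, -0.601, 0.209] pointing down, gripper open.
Joint ranges: [-3.08, 3.08], [-0.75, 2.2], [0.22, 2.44], [-1.43, 4.57], [0, 2.65], [-2.85, 2.85]. Speed limits (rad/s): [2.79, 2.79, 3.14, 3.14, 3.14, 3.14].

INTERFACE

Orientations are given as a unit quaternion [x, y, z, w].
In Python, from station import manip gives the robot as it stands.
- The arm moves only by the tool step_arm, never from a script. Its argument "targets" is text: rows parted by semicolons, each of 4 numbers parted by spaces: the shift along the tool's x, y, z in mm, then the turn about the tool's z in degrees. A call has 1 to 12 rows; each row is the pose to reach, as a shift and turn from the pose commanded when the call began, along the tool's axes at that moment; what a row does not reach only later rows make up. A row lasts 1/10 s, in which the tool goes at most 50 mm and 8.59 degrees, less where a joint would pass 70% of its speed; a pose out of reach is approached as far as the arm can. A call with a gripper value outside its range is refused whole. "gripper" is the closure, from 0 (fully open) to 1 (shut), set as the call begins (left out, the last holds). The fingers move at their own pace and stop on an object; "squeeze" is the grip in N (left out, the last holds). Time passes only in rows, so rows that repeat a pose let the fingers close. It gives the time, the measured TCP pose, the force, the opening and the grip force at its end, in the units of the state.
- manip.sense(): the state, without advancing time (a new reading comes with each control period).
- manip.snapshot(name): name is "scene" or "top" or "wrist"; returns the picture (420x560x3 uint8, red, green, blue); there is no depth.
- manip.get_calibration(name): a dict with "fov_y" (degrees; the focal length in pixels is half the picture's height over the tangent of half this angle, whatever the lens; pixels are square), "cx", "cy" (the principal point, pixels), "extrinsics" (4x4, takes a point from camera to world coordinates); the wrist camera has in their place "tool_from_camera" (4x4, takes a point from camera to tool coordinates, whose origin is the TCP and whose axes are the flange's). Camera axes: x right, y down, z forward; pixel columns grow to the right and rows downward; lengths in m; the calibration is good to about 2 mm. A picture is of the moment at which its call begins: read the wrist's pose just before it. get_calibration takes no time and is no camera call.
- manip.sign_off(): hands the job in; it is judged then, once.
Trained networks look in the newest picture that a camera, given by its name, has taken for a name from the list of things; names that differ only in an ending like _2 or _b are one class to them, and where a whole thing is asked for, a point or a joint stands for the part that bears it (a point fixed in the world has none). Each returns a list of dicts, best first, with "p" (0 to 1); they miss things now and then, are a little off and sometimes report something else, mostly with a low value. They report only what shows in the picture. A call takes as long as a camera call. They do not tell look-alikes from the thing itself.
- manip.recognise(camera, query): "position" ([column, row] in pixels, amid what is visible of it).
- manip.masks_of(camera, query): "pixels" (420x560 bool, what is visible of it) and "position" ([column, row] in pixels, amid what is visible of it).
- manip.mark_of(camera, query): "position" ([column, row] in pixels: a listed point, or the origin of a listed thing).
The state is a dict: "t": time; "q": joint angles; "qd": joint speeds; "tau": joint torques, N m; "tcp_pos": TCP position; "tool_rot": TCP orientation; "force": force on the tool from outside, world axes, zero at the start; "ft_torque": the same for the moment, N m; "finger_gap": opening from 0.0 (shut) to 1.0 (fully open); "gripper_force": force on a finger pad.
Only numpy, scipy, OpenCV 4.12 (cv2) and the standard library are available. Lean on these libraries where they do the work, as an engineer would, in place of code of your own. Each camera call takes 0.05 s, during which the arm holds its last target. There are 200 camera calls.

## Working session

There is one attempt and no reset: what is moved stays moved. The work goes in short steps, Python scripts to look and compute and a tool call to move; the robot and the scene stay as the last step left them, time stands still between calls to the robot, and variables do not carry over. Pictures are saved under pics/ and viewed, at most 10 in all, crops included, and the job is handed in when it is done.

Besides the shell and the picture viewer there is one more tool, called after "Emit:" by a JSON object that holds its "name" and its "arguments", one argument or row to a line. step_arm: Moves the arm, as the interface text tells. Its arguments: {"type":"object","properties":{"targets":{"type":"string"},"gripper":{"type":"number"},"squeeze":{"type":"number"}},"required":["targets"]}

```bash
mkdir -p pics; cat > h.py <<'E'
import numpy as np, cv2
from station import manip
from scipy.spatial.transform import Rotation as R
def cam(name,s=None):
    c=manip.get_calibration(name); f=210/np.tan(np.radians(c["fov_y"])/2)
    if "extrinsics" in c: T=np.array(c["extrinsics"])
    else:
        W=np.eye(4); W[:3,:3]=R.from_quat(s["tool_rot"]).as_matrix(); W[:3,3]=s["tcp_pos"]; T=W@np.array(c["tool_from_camera"])
    return f,c["cx"],c["cy"],T
def ray(C,p):
    f,cx,cy,T=C; d=T[:3,:3]@np.array([(p[0]-cx)/f,(p[1]-cy)/f,1]); return T[:3,3],d/np.linalg.norm(d)
def onz(C,p,z):
    o,d=ray(C,p); return o+d*(z-o[2])/d[2]
def proj(C,P):
    f,cx,cy,T=C; q=T[:3,:3].T@(np.array(P)-T[:3,3]); return np.array([cx+f*q[0]/q[2],cy+f*q[1]/q[2]])
def tri(rs):
    A=0;b=0
    for o,d in rs:
        M=np.eye(3)-np.outer(d,d); A=A+M; b=b+M@o
    x=np.linalg.solve(A,b); return x,[np.linalg.norm((np.eye(3)-np.outer(d,d))@(x-o)) for o,d in rs]
def save(im,n): cv2.imwrite("pics/"+n,im[:,:,::-1])
E
python3 - <<'E'
from h import *
for c in ["scene","top"]:
    im=manip.snapshot(c); save(im,c+"0.png"); C=cam(c); print(c,C[0],C[3][:3,3])
    for q in ["nut_centre","wrench","worm_top","handle_mid","spare_plug","spare_cap","manifold"]:
        print(q,[(np.round(r["position"]),round(r["p"],2)) for r in manip.mark_of(c,q)[:3]])
s=manip.sense();print(s["t"],s["tool_rot"],s["force"])
a=cv2.imread("pics/scene0.png");b=cv2.imread("pics/top0.png")
E
```

```text
scene 442.73815171755484 [ 1.04860891 -0.17110691  0.61436451]
nut_centre [(array([292., 251.]), 0.94)]
wrench [(array([146., 182.]), 0.77), (array([376., 180.]), 0.76), (array([289., 266.]), 0.62)]
worm_top [(array([373., 160.]), 0.88), (array([287., 236.]), 0.71), (array([159., 181.]), 0.59)]
handle_mid [(array([202., 196.]), 0.9), (array([346., 144.]), 0.87), (array([253., 207.]), 0.59)]
spare_plug [(array([343., 267.]), 0.77)]
spare_cap [(array([236., 271.]), 0.51)]
manifold [(array([288., 273.]), 0.59)]
top 431.42993788297053 [ 0.33855256 -0.02177671  0.95818877]
nut_centre []
wrench [(array([284., 174.]), 0.97), (array([168., 257.]), 0.92), (array([392., 314.]), 0.84)]
worm_top [(array([287., 190.]), 0.82), (array([381., 298.]), 0.66), (array([169., 278.]), 0.65)]
handle_mid [(array([343., 273.]), 0.82), (array([297., 230.]), 0.73), (array([181., 322.]), 0.67)]
spare_plug [(array([247., 166.]), 0.57)]
spare_cap [(array([319., 177.]), 0.63)]
manifold [(array([278., 176.]), 0.9)]
0.8 [ 9.90227683e-01  1.39460155e-01 -1.52240134e-05  2.81673257e-05] [ 0.79491962 -0.64431641  0.44120505]
```

View pics/scene0.png

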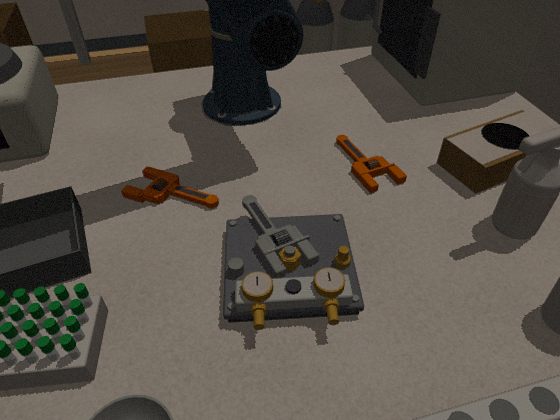

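View pics/top0.png

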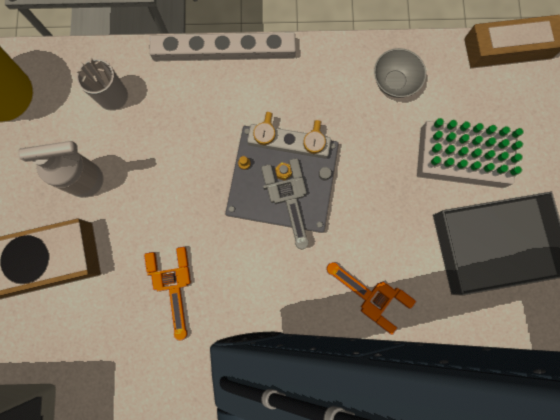

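The grey wrench sits on the manifold. In the scene view its worm is at (287,236), handle at (253,207) and nut at (290,252). In the top view they are at (287,190), (297,230) and (284,170). The two orange wrenches are the look-alikes.

```bash
python3 - <<'E'
from h import *
S=cam("scene");T=cam("top")
for n,a,b in [("worm",(287,236),(287,190)),("handle",(253,207),(297,230)),("nut",(292,251),(284,170)),("plug",(343,267),(247,166)),("cap",(236,271),(319,177))]:
    x,e=tri([ray(S,a),ray(T,b)]); print(n,x.round(4),np.round(e,4))
print(onz(T,(284,174),.03),onz(T,(278,176),0.0),onz(T,(287,190),.0585),onz(T,(297,230),.04))
print(R.from_quat(manip.sense()["tool_rot"]).as_matrix().round(3)); print(np.array(manip.get_calibration("wrist")["tool_from_camera"]).round(3))
E
```

```text
worm [ 0.5448 -0.0353  0.0509] [0.0074 0.0074]
handle [ 0.4557 -0.0649  0.0469] [0.0033 0.0033]
nut [ 0.5865 -0.0339  0.0576] [0.0031 0.0031]
plug [0.6098 0.0498 0.0155] [0.0043 0.0043]
cap [ 0.5766 -0.1204  0.0227] [0.0053 0.0053]
[ 0.584127   -0.03714806  0.03      ] [ 0.58765752 -0.02382238  0.        ] [ 0.54128006 -0.04224805  0.0585    ] [ 0.45719672 -0.06193849  0.04      ]
[[ 0.961  0.276 -0.   ]
 [ 0.276 -0.961 -0.   ]
 [-0.     0.    -1.   ]]
[[-0.001 -0.953 -0.303  0.078]
 [ 1.    -0.001 -0.     0.001]
 [-0.    -0.303  0.953 -0.166]
 [ 0.     0.     0.     1.   ]]
```

Emit:
{"name": "step_arm", "arguments": {
  "targets": "40 -34 0 4;80 -68 0 4;120 -103 0 4;160 -137 0 4;200 -171 0 4;240 -205 0 4;280 -239 0 4;320 -274 0 4;360 -308 0 4;400 -342 0 4;435 -372 0 4;470 -402 0 4",
  "gripper": 1
}}

```text
t: 2.0
tcp_pos: [0.5042, -0.0981, 0.2098]
tool_rot: [0.994, 0.105, 0.0, 0.0]
force: [1.1, -1.2, 0.3]
finger_gap: -0.002
gripper_force: 0.0
```

Emit:
{"name": "step_arm", "arguments": {
  "targets": "12 -15 0 0;24 -31 0 0;34 -40 0 0;34 -40 0 0;34 -40 0 0"
}}

```text
t: 2.5
tcp_pos: [0.528, -0.0542, 0.2094]
tool_rot: [0.994, 0.105, -0.0, 0.0]
force: [-0.7, 0.0, -0.8]
finger_gap: -0.001
gripper_force: 0.0
```

```bash
cat > look.py <<'E'
from h import *
import sys
s=manip.sense(); im=manip.snapshot("wrist"); save(im,sys.argv[1]+".png"); W=cam("wrist",s)
print(s["t"],np.round(s["tcp_pos"],4),R.from_quat(s["tool_rot"]).as_matrix()[:2,0].round(3),np.round(s["force"],2))
Z=dict(nut_centre=.054,wrench=.03,worm_top=.0585,handle_mid=.04,spare_plug=.03,spare_cap=.03)
for q in Z:
    for r in manip.mark_of("wrist",q)[:2]: print(q,np.round(r["position"],1),round(r["p"],2),onz(W,r["position"],Z[q]).round(4))
E
python3 look.py w1
```

```text
2.5 [ 0.528  -0.0542  0.2094] [0.978 0.209] [-0.65  0.04 -0.76]
nut_centre [282.4 130.9] 0.82 [ 0.5877 -0.0366  0.054 ]
nut_centre [286.  248.3] 0.49 [ 0.4661 -0.0658  0.054 ]
wrench [388.  377.5] 0.72 [ 0.2972 -0.2436  0.03  ]
wrench [ 58.6 232.2] 0.62 [0.4208 0.1949 0.03  ]
worm_top [ 41.3 274.9] 0.93 [0.3799 0.1948 0.0585]
worm_top [382.9 371. ] 0.86 [ 0.3309 -0.2174  0.0585]
handle_mid [289.4 247.8] 0.94 [ 0.4615 -0.0707  0.04  ]
handle_mid [ 67.1 327.1] 0.81 [0.2986 0.1786 0.04  ]
spare_plug [203.7  87. ] 0.69 [0.612  0.0502 0.03  ]
spare_cap [358.4 155.3] 0.77 [ 0.5786 -0.1218  0.03  ]
```

View pics/w1.png

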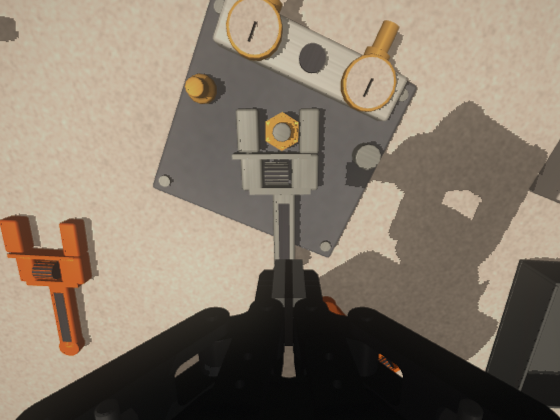

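Here the nut is at (282,131), the worm at about (277,174), and the handle runs straight down from (285,200). The wrench is nearly aligned with the tool. I'll measure it more precisely from an enlarged crop and a second wrist position.

Emit:
{"name": "step_arm", "arguments": {
  "targets": "-20 -8 0 0;-40 -15 20 0;-40 -15 40 0;-40 -15 40 0;-40 -15 40 0"
}}

```text
t: 3.35
tcp_pos: [0.4863, -0.0478, 0.1697]
tool_rot: [0.995, 0.105, 0.0, 0.0]
force: [0.5, -0.5, -0.6]
finger_gap: 0.0
gripper_force: 0.0
```

```bash
python3 look.py w2 | grep -v spare; python3 - <<'E'
import cv2
a=cv2.imread("pics/w2.png")[0:200,180:440]; cv2.imwrite("pics/w2c.png",cv2.resize(a,None,fx=3,fy=3,interpolation=cv2.INTER_CUBIC))
E
```

```text
3.35 [ 0.4863 -0.0478  0.1697] [0.978 0.208] [ 0.47 -0.48 -0.57]
nut_centre [297.   83.4] 0.66 [ 0.5878 -0.0346  0.054 ]
wrench [ 38.8 216.2] 0.7 [0.414 0.194 0.03 ]
worm_top [ 17.  259.6] 0.92 [0.3786 0.1945 0.0585]
worm_top [408.5 369.4] 0.82 [ 0.3316 -0.2148  0.0585]
handle_mid [357.7 313.3] 0.95 [ 0.3768 -0.1489  0.04  ]
handle_mid [300.9 226.1] 0.73 [ 0.462  -0.0666  0.04  ]
```

View pics/w2c.png

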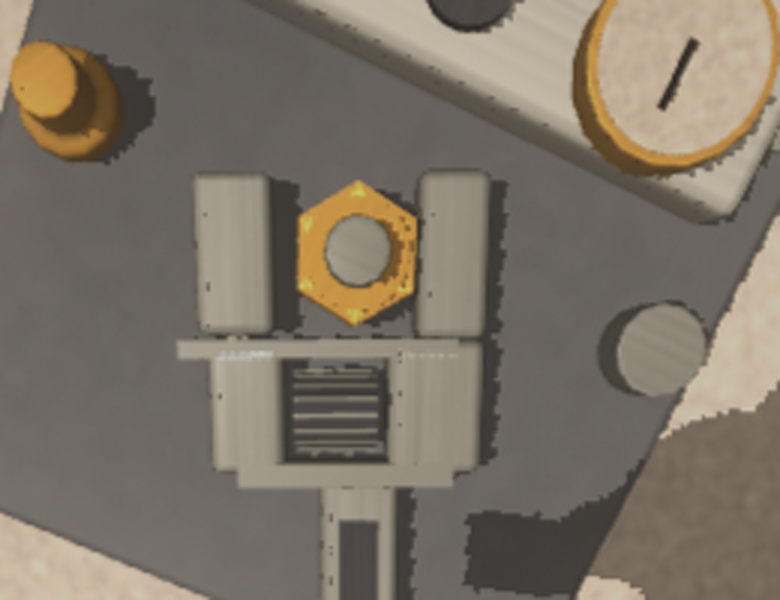

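```bash
python3 - <<'E'
from h import *
s=manip.sense();W=cam("wrist",s)
P=lambda x,y,z:onz(W,(180+x/3,y/3),z)
ang=lambda v:np.degrees(np.arctan2(v[1],v[0]))
print("nut",P(357,252,.054),"worm",P(338,412,.0585))
print("yaw fixed jaw in",ang(P(417,180,.05)-P(413,335,.05)),"out",ang(P(490,180,.05)-P(484,335,.05)),"mov",ang(P(267,180,.05)-P(271,330,.05)))
print("cross edge",ang(P(180,341,.05)-P(455,341,.05))-90, "handle",ang(P(357,490,.0475)-P(360,590,.0475)))
print("fixed face",P(414,260,.05),"mov face",P(270,260,.05),np.linalg.norm(P(414,260,.05)-P(270,260,.05)))
print("worm size",np.linalg.norm(P(290,412,.0585)-P(386,412,.0585)))
print("handle ctr",P(358,490,.0475),P(360,590,.0475))
# second view check of worm
s2=s.copy();
rm=R.from_quat(s["tool_rot"]).as_matrix(); d=np.array(P(338,412,.0585))-s["tcp_pos"]; print("tool delta to worm",rm.T@d*1000)
# triangulated worm height: view w1 pixel (277,174)
s1=dict(tcp_pos=[.528,-.0542,.2094],tool_rot=s["tool_rot"]); W1=cam("wrist",s1)
print(tri([ray(W,(292.7,137.3)),ray(W1,(277,174))]),tri([ray(W,(299,84)),ray(W1,(282.4,131))]))
E
```

```text
nut [ 0.58781594 -0.03601626  0.054     ] worm [ 0.54517023 -0.03985662  0.0585    ]
yaw fixed jaw in 12.045740056079646 out 12.560066295231897 mov 12.62616167073745
cross edge 11.994436272052695 handle 14.30337901906604
fixed face [ 0.58946146 -0.05210274  0.05      ] mov face [ 0.58109796 -0.01274737  0.05      ] 0.040234225418863886
worm size 0.02724733200128262
handle ctr [ 0.52329382 -0.05094736  0.0475    ] [ 0.49301617 -0.05835513  0.0475    ]
tool delta to worm [ 58.97101219   4.69452503 111.5139128 ]
(array([ 0.54487815, -0.0399404 ,  0.05300613]), [np.float64(9.416122066179775e-05), np.float64(9.416122066192426e-05)]) (array([ 0.58785175, -0.03632987,  0.05310917]), [np.float64(0.0003044369250213176), np.float64(0.0003044369250213019)])
```

Mouth is about 40 mm (jaw about 0.008), yaw about 12°, and the worm position agrees with the nut offset to 2 mm. Next I'll come down onto the worm.

Emit:
{"name": "step_arm", "arguments": {
  "targets": "25 3 35 0;50 5 70 0;50 5 95 0;50 5 106 0;50 5 108 0;50 5 110 0;50 5 111 0;50 5 111 0"
}}

```text
t: 4.5
tcp_pos: [0.5363, -0.0421, 0.0595]
tool_rot: [0.994, 0.105, 0.001, 0.0]
force: [-0.8, 0.2, -0.2]
finger_gap: -0.001
gripper_force: 0.0
```

Emit:
{"name": "step_arm", "arguments": {
  "targets": "0 0 1 0;0 0 2 0;0 0 2 0"
}}

```text
t: 4.8
tcp_pos: [0.5358, -0.0419, 0.0566]
tool_rot: [0.994, 0.105, 0.0, 0.0]
force: [-0.4, 0.5, -0.2]
finger_gap: -0.002
gripper_force: 0.0
```

Emit:
{"name": "step_arm", "arguments": {
  "targets": "0 0 1 0;0 0 2 0;0 0 2 0"
}}

```text
t: 5.1
tcp_pos: [0.5357, -0.0418, 0.0542]
tool_rot: [0.994, 0.105, -0.0, -0.0]
force: [0.3, -0.2, -0.3]
finger_gap: 0.002
gripper_force: 0.0
```

Emit:
{"name": "step_arm", "arguments": {
  "targets": "0 0 -5 0;4 0 -7 0;6 0 -6 0;6 0 -4 0;6 0 -3 0;6 0 -3 0"
}}

```text
t: 5.7
tcp_pos: [0.5413, -0.0405, 0.0571]
tool_rot: [0.994, 0.105, -0.0, -0.0]
force: [-0.8, 0.5, 0.9]
finger_gap: 0.001
gripper_force: 0.0
```

Emit:
{"name": "step_arm", "arguments": {
  "targets": "0 0 1 0;0 0 2 0;0 0 2 0"
}}

```text
t: 6.0
tcp_pos: [0.5415, -0.0406, 0.0552]
tool_rot: [0.994, 0.105, -0.0, -0.0]
force: [0.6, -0.3, -0.3]
finger_gap: -0.001
gripper_force: 0.0
```

Emit:
{"name": "step_arm", "arguments": {
  "targets": "0 0 1 0;0 0 2 0;0 0 2 0"
}}

```text
t: 6.3
tcp_pos: [0.5415, -0.0406, 0.0533]
tool_rot: [0.994, 0.105, -0.0, -0.0]
force: [0.4, 1.1, -0.3]
finger_gap: -0.0
gripper_force: 0.0
```

```bash
python3 - <<'E'
from h import *
s=manip.sense();print(s["tcp_pos"],s["force"]); im=manip.snapshot("wrist")
cv2.imwrite("pics/w3.png",cv2.resize(im[40:340,130:430,::-1],None,fx=2,fy=2))
im=manip.snapshot("scene");cv2.imwrite("pics/s3.png",cv2.resize(im[180:300,210:370,::-1],None,fx=4,fy=4,interpolation=cv2.INTER_CUBIC))
E
```

```text
[ 0.5414999  -0.04055266  0.05328365] [ 0.40382792  1.08601651 -0.25980705]
```

View pics/s3.png

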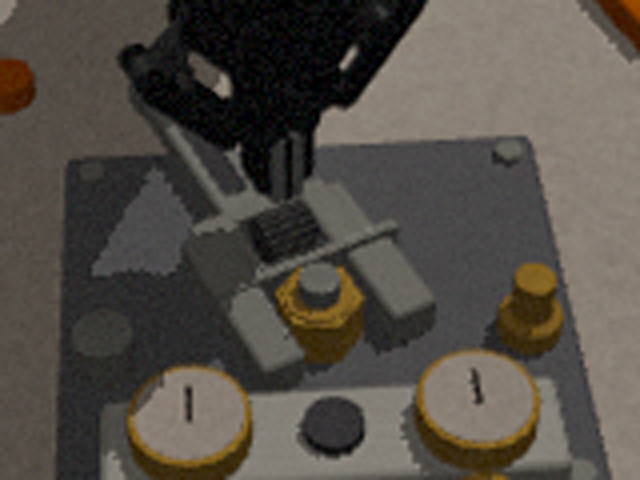

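The fingertip shows at about scene pixel (281,229), not yet on the worm at about (282,238). I'll compare that with the projected TCP.

```bash
python3 - <<'E'
from h import *
S=cam("scene");t=[.5415,-.0406,.0533]
print(proj(S,t),proj(S,[.5415,-.0406,.0633]),proj(S,[.5315,-.0406,.0533]),proj(S,[.545,-.039,.0585]),"nut",proj(S,[.5878,-.036,.054]))
E
```

```text
[279.260792   234.48972438] [279.20674    230.50317077] [277.77823464 230.44757025] [280.66032745 233.6753957 ] nut [289.16625808 253.36642839]
```

View pics/w3.png

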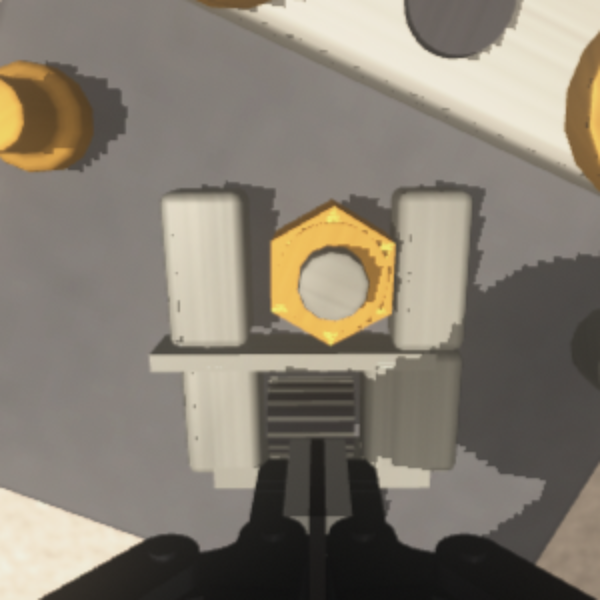

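```bash
python3 - <<'E'
from h import *
s=manip.sense();W=cam("wrist",s);rm=R.from_quat(s["tool_rot"]).as_matrix();t=np.array(s["tcp_pos"])
for d in [(0,0,0),(.011,0,0),(-.011,0,0),(.011,0,-.019),(.011,.011,0)]:
    p=proj(W,t+rm@np.array(d)); print(d,p.round(1),((p-[130,40])*2).round(0))
w=onz(W,(130+312/2,40+412/2),.0585);print("worm",w, rm.T@(w-t)*1000, "wedge",(rm.T@(onz(W,(130+312/2,40+375/2),.0585)-t)*1000), "nut",onz(W,(130+333/2,40+273/2),.054))
wp=np.array([.5453,-.038,.0585]); print("proj text worm",(proj(W,wp)-[130,40])*2)
E
```

```text
(0, 0, 0) [286.7 256.8] [313. 434.]
(0.011, 0, 0) [286.7 238.9] [313. 398.]
(-0.011, 0, 0) [286.8 274. ] [314. 468.]
(0.011, 0, -0.019) [286.5 253.1] [313. 426.]
(0.011, 0.011, 0) [306.2 238.9] [352. 398.]
worm [ 0.55023687 -0.03839383  0.0585    ] [ 8.90648276 -0.35068371 -5.13637538] wedge [19.69269387 -0.31943888 -5.1375685 ] nut [ 0.58824178 -0.03602162  0.054     ]
proj text worm [306.93529099 427.84754935]
```

Emit:
{"name": "step_arm", "arguments": {
  "targets": "0 0 1 0;0 0 2 0;0 0 3 0;0 0 3 0"
}}

```text
t: 6.8
tcp_pos: [0.5415, -0.0406, 0.0502]
tool_rot: [0.994, 0.105, -0.0, -0.0]
force: [0.6, 0.1, 0.3]
finger_gap: -0.001
gripper_force: 0.0
```

Emit:
{"name": "step_arm", "arguments": {
  "targets": "0 0 1 0;0 0 2 0;0 0 2 0"
}}

```text
t: 7.1
tcp_pos: [0.5415, -0.0406, 0.0483]
tool_rot: [0.994, 0.105, -0.0, -0.0]
force: [0.0, -0.6, -0.5]
finger_gap: -0.002
gripper_force: 0.0
```

Emit:
{"name": "step_arm", "arguments": {
  "targets": "0 0 1 0;0 0 2 0;0 0 3 0;0 0 3 0"
}}

```text
t: 7.5
tcp_pos: [0.5415, -0.0406, 0.0452]
tool_rot: [0.994, 0.105, -0.0, -0.0]
force: [0.9, 0.1, -0.4]
finger_gap: -0.002
gripper_force: 0.0
```

```bash
python3 - <<'E'
from h import *
s=manip.sense();print(s["tcp_pos"],s["force"],s["tau"],s["finger_gap"]); im=manip.snapshot("wrist")
a=cv2.resize(im[180:320,220:360,::-1],None,fx=4,fy=4,interpolation=cv2.INTER_CUBIC)
im=manip.snapshot("scene");b=cv2.resize(im[190:270,240:320,::-1],None,fx=7,fy=7,interpolation=cv2.INTER_CUBIC)
cv2.imwrite("pics/c4.png",cv2.resize(np.hstack([a,b]),None,fx=.7,fy=.7))
E
```

```text
[ 0.5415249  -0.04056653  0.04524686] [ 0.90615058  0.12962021 -0.3852044 ] [-6.33094620e-03 -4.18145835e+01 -9.38855320e+00  7.95252845e-05
 -1.11693417e-02 -5.45424079e-07] -0.0018607740237462356
```

View pics/c4.png

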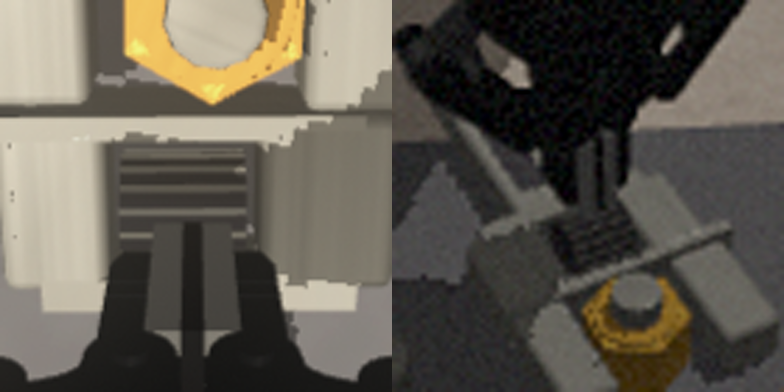

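The tip is still visibly above and behind the worm, so the real fingertips seem to end about 20–25 mm above the reported TCP. I'll keep descending and find contact by force.

Emit:
{"name": "step_arm", "arguments": {
  "targets": "0 0 1 0;0 0 2 0;0 0 3 0;0 0 4 0;0 0 4 0"
}}

```text
t: 8.1
tcp_pos: [0.5415, -0.0406, 0.0412]
tool_rot: [0.994, 0.105, -0.0, -0.0]
force: [-0.1, 0.4, 0.3]
finger_gap: -0.001
gripper_force: 0.0
```

Emit:
{"name": "step_arm", "arguments": {
  "targets": "0 0 1 0;0 0 2 0;0 0 3 0;0 0 3 0"
}}

```text
t: 8.5
tcp_pos: [0.5416, -0.0406, 0.0383]
tool_rot: [0.994, 0.105, -0.0, -0.0]
force: [-0.8, 0.4, 0.6]
finger_gap: 0.001
gripper_force: 0.0
```

Emit:
{"name": "step_arm", "arguments": {
  "targets": "0 0 1 0;0 0 2 0;0 0 2 0"
}}

```text
t: 8.8
tcp_pos: [0.5417, -0.0406, 0.0365]
tool_rot: [0.994, 0.105, 0.0, 0.0]
force: [-0.6, 0.5, 1.5]
finger_gap: -0.001
gripper_force: 1.0
```

Emit:
{"name": "step_arm", "arguments": {
  "targets": "0 0 1 0;0 0 1 0;0 0 1 0"
}}

```text
t: 9.1
tcp_pos: [0.5417, -0.0406, 0.0356]
tool_rot: [0.994, 0.105, 0.0, 0.0]
force: [-1.0, -0.2, 3.4]
finger_gap: -0.002
gripper_force: 1.6
```

Emit:
{"name": "step_arm", "arguments": {
  "targets": "0 0 1 0;0 0 1 0;0 0 1 0"
}}

```text
t: 9.4
tcp_pos: [0.5417, -0.0406, 0.0346]
tool_rot: [0.994, 0.105, 0.0, 0.0]
force: [-1.0, 0.5, 5.0]
finger_gap: -0.004
gripper_force: 2.3
```

Contact was at TCP z ≈ 0.037, so the tip is about 22 mm above the TCP. I'll press and draw one stroke.

Emit:
{"name": "step_arm", "arguments": {
  "targets": "0 0 1.5 0;3 0 1.5 0;6 0 1.5 0;9 0 1.5 0;12 0 1.5 0;12 0 1.5 0"
}}

```text
t: 10.0
tcp_pos: [0.5536, -0.038, 0.0332]
tool_rot: [0.994, 0.105, 0.0, -0.0]
force: [-1.1, 0.5, 6.1]
finger_gap: -0.003
gripper_force: 3.1
```

```bash
cat > jaw.py <<'E'
from h import *
import sys
s=manip.sense();print(s["t"],s["tcp_pos"],s["force"]); im=manip.snapshot("wrist");np.save("last.npy",im);W=cam("wrist",s)
h=cv2.cvtColor(im,cv2.COLOR_RGB2HSV)
m=((h[:,:,0]>12)&(h[:,:,0]<32)&(h[:,:,1]>130)).astype(np.uint8)
n,l,st,c=cv2.connectedComponentsWithStats(m)
p=proj(W,[.5878,-.036,.054]); i=min((k for k in range(1,n) if st[k][4]>150),key=lambda k:np.hypot(*(c[k]-p)))
x,y,w,hh,a=st[i]; print("nut bbox",x,y,w,hh,"px/32mm",w)
row=int(y+hh*.3)
for r in (y+int(hh*.3),y+int(hh*.5),y+int(hh*.7)):
    print(r,[int(v) for v in im[r,x-50:x+w+30].mean(axis=1)][:50+2])
E
python3 jaw.py
```

```text
10.0 [ 0.55360135 -0.03804859  0.03321042] [-1.05095487  0.49750286  6.09588594]
nut bbox 263 167 68 79 px/32mm 68
190 [212, 211, 211, 210, 210, 210, 210, 209, 207, 208, 209, 210, 211, 211, 210, 208, 204, 204, 204, 204, 202, 200, 199, 197, 197, 198, 201, 201, 199, 197, 197, 200, 200, 194, 179, 163, 146, 129, 107, 88, 78, 76, 78, 84, 84, 85, 84, 85, 84, 84, 83, 97]
206 [201, 206, 206, 205, 205, 205, 204, 203, 203, 202, 201, 203, 204, 204, 205, 205, 201, 199, 199, 199, 200, 199, 197, 196, 195, 196, 199, 201, 200, 198, 196, 198, 199, 199, 189, 173, 158, 142, 124, 101, 83, 79, 77, 81, 85, 84, 84, 85, 84, 91, 135, 178]
222 [186, 193, 198, 186, 156, 199, 199, 198, 197, 196, 195, 195, 196, 198, 199, 201, 201, 200, 197, 198, 198, 199, 197, 196, 195, 194, 195, 197, 199, 199, 196, 195, 197, 199, 197, 184, 169, 154, 137, 117, 94, 80, 78, 77, 81, 84, 83, 83, 83, 84, 122, 176]
```

Emit:
{"name": "step_arm", "arguments": {
  "targets": "0 0 -7 0;-9 0 -7 0;-18 0 -7 0;-18 0 -3 0;-18 0 0.5 0;-18 0 0.5 0;-14 0 0.5 0;-10 0 0.5 0;-6 0 0.5 0;-2 0 0.5 0;0 0 0.5 0;0 0 0.5 0"
}}

```text
t: 11.25
tcp_pos: [0.5534, -0.0374, 0.0327]
tool_rot: [0.995, 0.105, -0.0, -0.0]
force: [-0.9, 3.0, 5.8]
finger_gap: -0.005
gripper_force: 3.5
```

```bash
python3 jaw.py
```

```text
11.25 [ 0.55343235 -0.03744449  0.03268229] [-0.90877734  2.99940069  5.79582844]
nut bbox 265 166 67 80 px/32mm 67
190 [130, 164, 182, 196, 208, 212, 210, 210, 210, 210, 210, 209, 209, 207, 207, 208, 209, 210, 211, 210, 207, 204, 202, 202, 202, 201, 198, 197, 195, 195, 197, 200, 201, 198, 196, 196, 198, 200, 195, 179, 164, 147, 130, 106, 87, 78, 77, 80, 84, 84, 96, 125]
206 [133, 135, 150, 180, 194, 201, 205, 204, 204, 205, 205, 203, 202, 202, 200, 201, 202, 203, 203, 203, 203, 201, 198, 197, 198, 199, 197, 196, 195, 194, 195, 198, 200, 199, 197, 195, 197, 199, 198, 189, 173, 157, 141, 122, 98, 81, 78, 79, 85, 122, 178, 178]
222 [133, 134, 130, 137, 176, 187, 193, 198, 197, 198, 198, 198, 198, 196, 195, 194, 194, 195, 197, 199, 200, 201, 199, 197, 197, 198, 199, 197, 196, 194, 194, 195, 197, 199, 198, 196, 195, 197, 200, 197, 182, 167, 152, 134, 111, 90, 79, 78, 81, 109, 163, 177]
```

Emit:
{"name": "step_arm", "arguments": {
  "targets": "0 -1 -7 0;-9 -1 -7 0;-18 -1 -7 0;-18 -1 -3 0;-18 -1 0.5 0;-18 -1 0.5 0;-14 -1 0.5 0;-10 -1 0.5 0;-6 -1 0.5 0;-2 -1 0.5 0;0 -1 0.5 0;0 -1 0.5 0"
}}

```text
t: 12.5
tcp_pos: [0.5529, -0.0366, 0.0322]
tool_rot: [0.995, 0.105, -0.0, -0.0]
force: [-1.7, 2.3, 8.3]
finger_gap: -0.003
gripper_force: 3.8
```

```bash
python3 jaw.py
```

```text
12.5 [ 0.55286474 -0.03657544  0.03222083] [-1.70330373  2.26718208  8.29111404]
nut bbox 267 166 67 79 px/32mm 67
189 [133, 132, 133, 133, 134, 134, 149, 177, 193, 205, 211, 211, 210, 210, 210, 209, 210, 209, 207, 207, 208, 209, 209, 210, 210, 207, 204, 202, 203, 202, 200, 198, 197, 196, 195, 195, 199, 201, 198, 196, 195, 197, 199, 197, 185, 168, 153, 136, 115, 93, 83, 98]
205 [133, 133, 133, 134, 133, 134, 132, 142, 176, 190, 200, 205, 205, 204, 204, 205, 204, 203, 202, 201, 200, 202, 203, 203, 204, 203, 201, 198, 196, 197, 198, 197, 195, 195, 195, 194, 196, 199, 200, 198, 196, 196, 199, 199, 194, 178, 163, 147, 127, 136, 178, 178]
221 [133, 133, 134, 134, 134, 135, 135, 131, 137, 177, 186, 192, 197, 199, 198, 198, 198, 197, 196, 195, 194, 194, 195, 196, 198, 200, 200, 198, 197, 196, 198, 198, 197, 195, 194, 194, 195, 197, 199, 198, 196, 195, 197, 199, 199, 187, 171, 155, 137, 143, 176, 176]
```

Emit:
{"name": "step_arm", "arguments": {
  "targets": "0 0 -7 0;-9 0 -7 0;-18 0 -7 0;-18 0 -3 0;-18 0 0.5 0;-18 0 0.5 0;-14 0 0.5 0;-10 0 0.5 0;-6 0 0.5 0;-2 0 0.5 0;0 0 0.5 0;0 0 0.5 0"
}}

```text
t: 13.75
tcp_pos: [0.5504, -0.0368, 0.0314]
tool_rot: [0.994, 0.105, -0.003, -0.001]
force: [-5.1, -0.2, 10.0]
finger_gap: 0.002
gripper_force: 4.6
```

```bash
python3 jaw.py; python3 - <<'E'
import numpy as np,cv2
im=np.load("last.npy");cv2.imwrite("pics/c5.png",cv2.resize(im[130:330,180:400,::-1],None,fx=3,fy=3,interpolation=cv2.INTER_CUBIC))
E
```

```text
13.75 [ 0.55037457 -0.03684587  0.0313788 ] [-5.06821994 -0.19680414 10.01575463]
nut bbox 267 161 68 80 px/32mm 68
185 [133, 133, 133, 134, 134, 130, 137, 176, 188, 202, 211, 213, 211, 212, 212, 211, 210, 210, 208, 207, 208, 210, 210, 210, 210, 209, 206, 204, 202, 203, 203, 200, 198, 196, 195, 195, 197, 200, 200, 198, 195, 197, 199, 199, 193, 177, 162, 146, 128, 104, 99, 141]
201 [134, 134, 134, 134, 134, 135, 132, 134, 168, 184, 198, 203, 206, 205, 205, 205, 205, 204, 204, 203, 202, 201, 202, 204, 204, 204, 203, 200, 197, 198, 198, 198, 197, 197, 195, 195, 196, 199, 200, 200, 198, 196, 199, 200, 199, 188, 173, 158, 141, 132, 156, 178]
217 [133, 134, 134, 135, 136, 136, 135, 136, 137, 152, 179, 188, 195, 200, 199, 199, 200, 199, 198, 197, 196, 195, 195, 196, 198, 200, 201, 201, 199, 198, 198, 199, 199, 197, 196, 195, 195, 196, 198, 200, 199, 197, 197, 199, 201, 198, 183, 168, 153, 139, 151, 178]
```

View pics/c5.png

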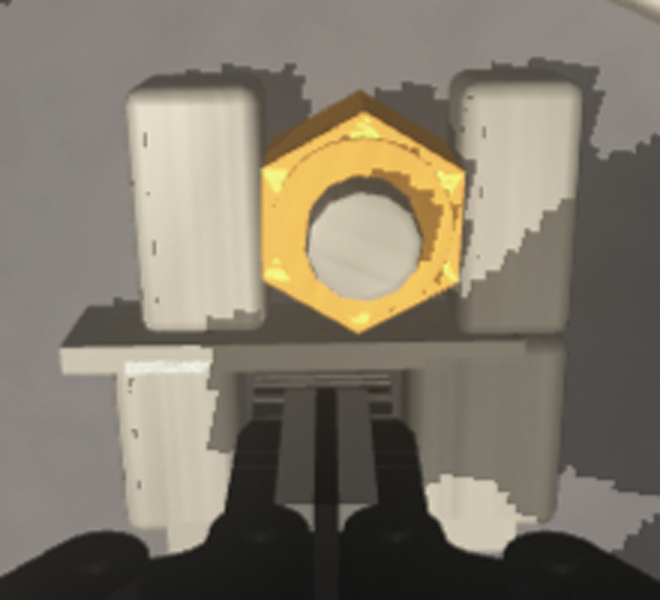

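Both jaws look closed on the nut, and the finger now stalls with −5 N along x. One confirming stroke, ending a bit shorter.

Emit:
{"name": "step_arm", "arguments": {
  "targets": "0 0 -8 0;-9 0 -8 0;-18 0 -8 0;-18 0 -3 0;-18 0 -0.5 0;-18 0 -0.5 0;-15 0 -0.5 0;-12 0 -0.5 0;-9 0 -0.5 0;-7 0 -0.5 0;-7 0 -0.5 0"
}}

```text
t: 14.9
tcp_pos: [0.5436, -0.0383, 0.0318]
tool_rot: [0.994, 0.105, -0.003, -0.001]
force: [-5.5, -0.7, 8.8]
finger_gap: -0.001
gripper_force: 4.3
```

```bash
python3 jaw.py|cut -c1-60
```

```text
14.9 [ 0.54363462 -0.03825419  0.03179387] [-5.53435474 -0.6
nut bbox 267 148 69 80 px/32mm 69
172 [134, 135, 135, 135, 131, 131, 169, 185, 200, 212, 215, 
188 [135, 135, 135, 135, 136, 136, 138, 157, 182, 196, 205, 
204 [135, 135, 136, 136, 137, 137, 136, 135, 142, 181, 190,
```

The jaw is snug, with the stall confirmed twice. Next I'll lift off and go to the right side of the handle.

Emit:
{"name": "step_arm", "arguments": {
  "targets": "0 0 -8 0;0 0 -20 0;-45 20 -20 0;-91 40 -20 0;-91 40 -20 0;-91 40 -10 0;-91 40 5 0;-91 40 17 0;-91 40 17 0;-91 40 17 0"
}}

```text
t: 15.95
tcp_pos: [0.4662, -0.0962, 0.0144]
tool_rot: [0.994, 0.105, -0.0, -0.0]
force: [0.8, 0.1, -0.3]
finger_gap: -0.003
gripper_force: 0.0
```

```bash
python3 - <<'E'
from h import *
s=manip.sense();print(s["t"],s["tcp_pos"],s["force"]); rm=R.from_quat(s["tool_rot"]).as_matrix();W=cam("wrist",s)
im=manip.snapshot("wrist"); 
print(rm.T@(np.array([.5878,-.0365,.054])-s["tcp_pos"])*1000)
im2=manip.snapshot("top")
cv2.imwrite("pics/c6.png",np.hstack([cv2.resize(im[:,110:480,::-1],(380,431)),cv2.resize(im2[140:280,220:350,::-1],(400,431),interpolation=cv2.INTER_CUBIC)]))
E
```

```text
15.95 [ 0.46620862 -0.09623565  0.01442586] [ 0.75926609  0.11667255 -0.33749379]
[131.40165014 -32.94183745 -39.58995777]
```

View pics/c6.png

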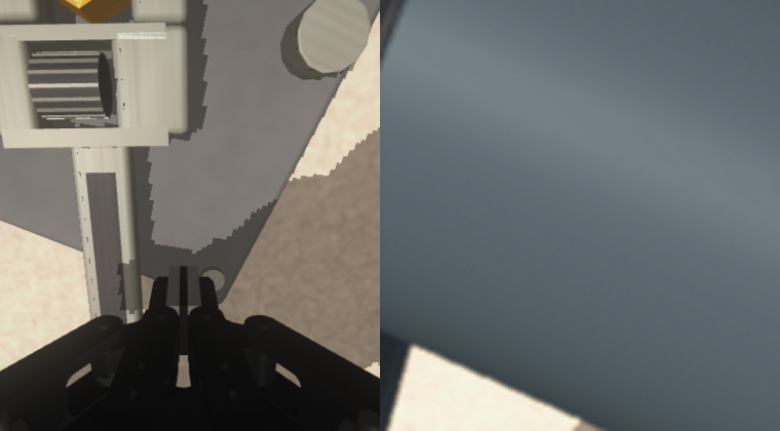

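```bash
python3 - <<'E'
import numpy as np
r=np.array([-131.4,32.9])
o=[]
for k in range(1,13):
    a=3.5*k;t=np.radians(a);c,s=np.cos(t),np.sin(t);d=np.array([[c,-s],[s,c]])@r-r;o.append(f"{d[0]:.0f} {d[1]:.0f} 0 {a}")
print(";".join(o))
E
```

```text
-2 -8 0 3.5;-3 -16 0 7.0;-4 -24 0 10.5;-4 -33 0 14.0;-4 -41 0 17.5;-3 -49 0 21.0;-2 -57 0 24.5;-0 -66 0 28.0;2 -74 0 31.5;5 -81 0 35.0;8 -89 0 38.5;12 -96 0 42.0
```

Emit:
{"name": "step_arm", "arguments": {
  "targets": "-2 -8 0 3.5;-3 -16 0 7;-4 -24 0 10.5;-4 -33 0 14;-4 -41 0 17.5;-3 -49 0 21;-2 -57 0 24.5;0 -66 0 28;2 -74 0 31.5;5 -81 0 35;8 -89 0 38.5;12 -96 0 42"
}}

```text
t: 17.25
tcp_pos: [0.4564, -0.0, 0.0154]
tool_rot: [0.966, -0.259, -0.001, 0.0]
force: [-2.8, -3.3, 1.5]
finger_gap: -0.002
gripper_force: 1.9
```

```bash
cat > yaw.py <<'E'
from h import *
import sys
s=manip.sense();print(s["t"],s["tcp_pos"],s["force"],R.from_quat(s["tool_rot"]).as_matrix()[:2,0]); W=cam("wrist",s)
im=manip.snapshot("wrist"); np.save("last.npy",im)
x0=np.degrees(np.arctan2(*R.from_quat(s["tool_rot"]).as_matrix()[1::-1,0]))
# rectify plane z=.054 into wrench-scale top view, 2px/mm, x up
def rect(z,cx,cy,n=180):
    g=np.array([[[cx+(n-i)/2000*1.0,cy+(n-j)/2000*1.0,z] for j in range(2*n)] for i in range(2*n)])
    f,px,py,T=W;q=(g-T[:3,3])@T[:3,:3];u=(px+f*q[...,0]/q[...,2]).astype(np.float32);v=(py+f*q[...,1]/q[...,2]).astype(np.float32)
    return cv2.remap(im,u,v,cv2.INTER_LINEAR)
a=rect(.054,.5878,-.0365); h=cv2.cvtColor(a,cv2.COLOR_RGB2HSV)
m=((h[:,:,0]>12)&(h[:,:,0]<32)&(h[:,:,1]>130)&(h[:,:,2]>120)).astype(np.uint8)
m[:,:]*=(np.hypot(*np.mgrid[-180:180,-180:180])<50).astype(np.uint8)
c=max(cv2.findContours(m,cv2.RETR_EXTERNAL,cv2.CHAIN_APPROX_NONE)[0],key=cv2.contourArea)
hull=cv2.convexHull(c)[:,0].astype(float)
ctr=cv2.minEnclosingCircle(hull.astype(np.float32)); print("nut enc",ctr)
w=[(np.ptp(hull@np.array([np.cos(t),np.sin(t)])),np.degrees(t)) for t in np.radians(np.arange(0,180,.5))]
best=min(sum(w[(i+k*120)%360][0] for k in range(3))for i in range(120)); i=min(range(120),key=lambda i:sum(w[(i+k*120)%360][0] for k in range(3)));print("hex flat dir mod 60 (image, cw+)",i/2,"width px",best/3)
save(a,sys.argv[1]+".png")
E
python3 yaw.py r1
```

```text
17.25 [ 4.56360265e-01 -4.63826684e-05  1.53636244e-02] [-2.81245874 -3.26307498  1.48063166] [ 0.86559625 -0.50074031]
nut enc ((160.05555725097656, 209.05555725097656), 13.532186508178711)
hex flat dir mod 60 (image, cw+) 56.5 width px 20.57963678027947
```

View pics/r1.png

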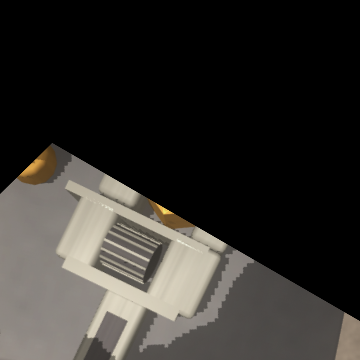

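The wrench head's back edge is tilted 26.4° from (62,262) to (175,318). That makes the wrench yaw about −26.4°, a turn of about 38.6° so far. I'll add 7.5°.

Emit:
{"name": "step_arm", "arguments": {
  "targets": "-1 -6 0 2.5;-2 -12 0 5;-3 -17 0 7.5;-3 -17 0 7.5;-3 -17 0 7.5"
}}

```text
t: 17.8
tcp_pos: [0.4628, 0.016, 0.0152]
tool_rot: [0.947, -0.32, -0.0, 0.0]
force: [-3.0, -0.3, 1.3]
finger_gap: 0.0
gripper_force: 1.1
```

Emit:
{"name": "step_arm", "arguments": {
  "targets": "0 8 0 0;0 18 0 0;0 18 -20 0;0 18 -50 0;0 18 -90 0;0 18 -130 0;-30 18 -160 0;-60 18 -160 0;-60 18 -160 0;-60 18 -160 0"
}}

```text
t: 18.8
tcp_pos: [0.4046, 0.0378, 0.1752]
tool_rot: [0.947, -0.321, 0.001, -0.0]
force: [1.4, 0.5, 0.6]
finger_gap: -0.004
gripper_force: 0.0
```

```bash
python3 yaw.py r2
```

```text
18.8 [0.40463354 0.03778928 0.17516437] [1.39967164 0.45631336 0.59062156] [ 0.79382488 -0.60814465]Traceback (most recent call last):
  File "yaw.py", line 14, in <module>
    c=max(cv2.findContours(m,cv2.RETR_EXTERNAL,cv2.CHAIN_APPROX_NONE)[0],key=cv2.contourArea)
ValueError: max() iterable argument is empty
```

The picture budget is used up, so from here I check by numbers only. I'll bring the nut into view.

Emit:
{"name": "step_arm", "arguments": {
  "targets": "40 0 0 0;80 0 -20 0;110 0 -40 0;110 0 -40 0;110 0 -40 0"
}}

```text
t: 19.35
tcp_pos: [0.4927, -0.0299, 0.2143]
tool_rot: [0.947, -0.322, -0.0, -0.0]
force: [-0.1, 0.1, -0.5]
finger_gap: -0.001
gripper_force: 0.0
```

```bash
python3 yaw.py r2; cat >> yaw.py <<'E'
E
python3 - <<'E'
from h import *
s=manip.sense();W=cam("wrist",s)
for q,z in [("worm_top",.0585),("handle_mid",.04),("nut_centre",.054),("wrench",.03),("spare_plug",.03),("spare_cap",.03)]:
    for r in manip.mark_of("wrist",q)[:2]: print(q,round(r["p"],2),onz(W,r["position"],z).round(4))
for r in manip.masks_of("wrist","wrench")[:3]:
    m=r["pixels"]; v,u=np.nonzero(m); P=np.array([onz(W,(a,b),.05) for a,b in zip(u,v)])[:,:2]
    rc=cv2.minAreaRect((P*1000).astype(np.float32)); print("mask",round(r["p"],2),m.sum(),P.mean(0).round(3),rc)
E
```

```text
19.35 [ 0.49266656 -0.02990166  0.21429089] [-0.10651243  0.07641908 -0.48332774] [ 0.79258057 -0.60976701]
nut enc ((178.781494140625, 181.5848388671875), 36.24625015258789)
hex flat dir mod 60 (image, cw+) 32.0 width px 65.10677257540924
worm_top 0.94 [ 0.3261 -0.2218  0.0585]
worm_top 0.77 [0.375  0.1943 0.0585]
handle_mid 0.98 [0.4765 0.034  0.04  ]
handle_mid 0.95 [ 0.3731 -0.153   0.04  ]
nut_centre 0.97 [ 0.5856 -0.0382  0.054 ]
wrench 0.97 [ 0.2943 -0.2467  0.03  ]
wrench 0.82 [ 0.5862 -0.0323  0.03  ]
spare_plug 0.8 [0.6073 0.053  0.03  ]
spare_plug 0.72 [0.4735 0.038  0.03  ]
spare_cap 0.58 [ 0.5768 -0.1251  0.03  ]
mask 0.84 5522 [ 0.339 -0.202] ((338.4936828613281, -181.0215301513672), (161.63075256347656, 88.34090423583984), 66.27619934082031)
mask 0.78 7043 [ 0.543 -0.006] ((526.3531494140625, 11.854583740234375), (87.99064636230469, 193.01809692382812), 56.894676208496094)
mask 0.67 148 [0.389 0.213] ((389.24639892578125, 213.41127014160156), (9.02106761932373, 38.976043701171875), 0.8511373400688171)
```

The nut has turned 44° and the wrench 45°. The plug and cap haven't moved, the wrench is on the nut, and the arm is clear.

```bash
python3 -c "
from station import manip
print(manip.sign_off())"
```

```text
the job is handed in; nothing more can be done
None
```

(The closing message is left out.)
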